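# Load the battery tester and hold its coupler on

## Task

Lay the black two-cell battery holder flat in the open green drawer of the blue bench tester, let go of it, and slide the drawer fully shut. Then take the yellow test coupler, press its open end squarely onto the tilted brass nipple on top of the tester until it snaps and the red collar is pushed fully down, and keep holding it pressed there against the spring: finish while still gripping and pushing. Leave the cell, rings, kit box and screwdriver where they are.

Things in the scene. Friction and masses are not known exactly. Their poses are not given: they have to be found in the camera images.
- tester: Blue bench tester housing, a box 170 (x) x 140 (y) x 78 (z) mm fixed to the table; its position and yaw vary. Origin: centre of its underside. Own -x is its front, where the drawer comes out; own z is up. The nipple stands on its top.
- drawer (a joint): Opening of the green drawer in m: 0 = fully shut, 0.10 = fully out. It slides along the tester's own -x, with about 1.5 N of friction, stays where it is left, and starts open 0.080 to 0.095. Shut it by pushing its front in the tester's +x.
- drawer_floor (a point): Point on the drawer's floor (14 mm above the table) where the holder's centre goes; moves with the drawer; axes as the tester's. Inside: 40 mm in front of it (-x), 75 mm behind it, 54 mm each side; side walls 31 mm above the floor, front panel (136 mm wide, 10 mm thick) 52 mm. What is farther behind it than the opening less 40 mm is under the housing's top (underside 68 mm above the table).
- drawer_front (a point): Middle of the front face of the black pull strip on the drawer's front (strip 60 mm wide, 12 mm high, 8 mm thick), 52 mm above the table: the place to push; moves with the drawer; axes as the tester's.
- pack: Black battery holder with two grey and copper cells, a loose block 52 (x) x 32 (y) x 24 (z) mm of about 80 g, lying flat. Origin: centre of its underside, own x along its length. Starts on the table at one side of the tester.
- coupler: Yellow test coupler, loose, 140 g, 92 mm long, standing on its open end on the table beside the tester. Origin: centre of the open end; own z to its top. From the open end: round body dia 34 mm, bore dia 16 mm, 36 mm deep; black flange dia 44 mm from 40 to 46 mm; then to 92 mm a square grip 24 x 24 mm, faces along own x and y. Fingertips on the grip can rest on the flange and push it.
- nipple: Tilted nipple fixed on the tester's top. Own z: its axis, leaning 25 degrees from vertical to the tester's front (-x); own y: tester's y. Origin on the axis at the top face (78 mm up). Along the axis from there: dark block dia 48 mm to 18 mm; red sprung collar dia 30 mm, its top at 30 mm free, 20 mm fully pressed; brass post dia 13 mm to 42 mm, then a cone to dia 5 mm at the tip (50 mm).
- nipple_tip (a point): Tip of the brass post, on the nipple's axis 50 mm from the nipple's origin; axes as the nipple's.
- collar (a joint): How far the red collar is pressed down along the nipple's axis, in m: 0 = free, 0.010 = fully down on its stop. The coupler's open end pushes on it. Its resistance rises from 4 N to a peak of about 13 N at 2 mm, falls away in the snap to about 4 N at 8 mm, and rises to about 12 N at the stop. It springs back up when let go.
- cell: Bystander: upright battery cell, black and copper, 33 mm in diameter, 60 mm high. Origin: centre of its underside.
- rings: Bystander: stack of five brown rings, 84 mm in diameter, 38 mm high. Origin: centre of its underside.
- kitbox: Bystander: open blue plastic kit box 100 x 140 x 40 mm. Origin: centre of its underside.
- driver: Bystander: orange screwdriver lying down, 170 mm long. Origin: under its middle, own x along its length.
Not all that is in view belongs to the job. Leave any purple look-alike of the pack alone.

How it is judged:
By the outcome, as a careful person would: the job done as asked, in the order asked, and still so for the second after the job is handed in, while the arm keeps its last pose, push and grip.
It also fails if it takes over 67 s, if anything falls off the work surface, if the arm or the gripper's body presses on something with over 40 N, if the wrist force passes 120 N, or if a joint passes its speed limit or range.

## Robot

A 6-joint arm with a two-finger parallel gripper is mounted at the origin on the work surface. World frame = base frame: x ahead of the robot, y to its left, z up, the work surface at z = 0. Lengths are in m, angles in rad, forces in N, time in s.
With the tool pointing down it reaches from about 0.325 to 0.85 m from the base axis. Payload 4.4 kg.
Tool frame: the origin (TCP) lies between the finger pads; the fingertips stand 8 mm ahead of it and the grasp point (between the pads) lies 11 mm behind it; z points along the fingers, y is the line along which they close (so a half turn about z gives the same grasp; the last joint's range is limited). The gripper opens to 94 mm and grips with 3 to 60 N. Pads are 16 mm wide; open, the fingers measure 119 mm over their backs; the gripper's body (75 mm by 177 mm) begins 78 mm behind the grasp point.
Start: joints at [-1.365, 0.207, 1.542, -0, 1.393, -0.15], TCP at [0.2, -0.539, 0.213] pointing down, gripper open.
Joint ranges: [-2.73, 2.73], [-0.86, 2.22], [0.23, 2.46], [-1.11, 4.25], [0.08, 2.63], [-2.82, 2.82]. Speed limits (rad/s): [2.79, 2.79, 3.14, 3.14, 3.14, 3.14].

## Interface

Orientations are given as a unit quaternion [x, y, z, w].
In Python, from bench import robot, vision, order gives the robot as it stands. The module is installed in compiled form; this text tells all that it offers.
- The arm moves only by the tool send_rows, never from a script. Its arguments are lists of equal length, an entry for each row: "dr": the turn, a rotation vector about the tool's x, y, z in degrees, a list of three; "dp": the shift along the tool's x, y, z in cm, a list of three; "jaw": the finger opening in cm, from 0 to 9.4. A call has 1 to 5 rows; each row is the pose to reach, as a shift and turn from the pose commanded when the call began, along the tool's axes at that moment; what a row does not reach only later rows make up. A row lasts 1/8 s, in which the tool goes at most 62.5 mm and 10.7 degrees, less where a joint would pass 70% of its speed; a pose out of reach is approached as far as the arm can. A call with a gripper value outside its range is refused whole. The fingers move at their own pace and stop on an object; "force" is the grip in N (left out, the last holds). Time passes only in rows, so rows that repeat a pose let the fingers close. It gives the time, the measured TCP pose, the force, the opening and the grip force at its end, in the units of the state.
- robot.read_state(): the state, without advancing time (a new reading comes with each control period).
- vision.read_camera(name): name is "scene" or "top" or "wrist"; returns a dict with "color" (480x640x3 uint8, red, green, blue), "K" (3x3 intrinsics, pixels), "rvec" (rotation vector, rad) and "tvec" (3), from world to camera coordinates, as OpenCV has them; the wrist camera has in their place "mount" (4x4, takes a point from camera to tool coordinates, whose origin is the TCP and whose axes are the flange's). Camera axes: x right, y down, z forward; pixel columns grow to the right and rows downward; lengths in m; the calibration is good to about 2 mm. A picture is of the moment at which its call begins: read the wrist's pose just before it. There is no depth.
- order.hand_in(): hands the job in; it is judged then, once.
The state is a dict: "clock": time; "joint_pos": joint angles; "dq": joint speeds; "tau": joint torques, N m; "ee_pos": TCP position; "tcp_rot": TCP orientation; "contact_force": force on the tool from outside, world axes, zero at the start; "torque": the same for the moment, N m; "width": finger opening in m; "grasp_force": force on a finger pad.
Only numpy, scipy, OpenCV 4.12 (cv2) and the standard library are available. Lean on these libraries where they do the work, as an engineer would, in place of code of your own. Each camera call takes 0.05 s, during which the arm holds its last target. There are 200 camera calls.

## Working session

There is one attempt and no reset: what is moved stays moved. The work goes in short steps, Python scripts to look and compute and a tool call to move; the robot and the scene stay as the last step left them, time stands still between calls to the robot, and variables do not carry over. Pictures are saved under pics/ and viewed, at most 10 in all, crops included, and the job is handed in when it is done.

Besides the shell and the picture viewer there is one more tool, called after ">>>" by a JSON object that holds its "api" and its "payload". send_rows: Moves the arm, as the interface text tells. Its arguments: {"type":"object","properties":{"dr":{"type":"array"},"dp":{"type":"array"},"jaw":{"type":"array"},"force":{"type":"number"}},"required":["dr","dp","jaw"]}

```bash
mkdir -p pics; python3 - <<'E'
from bench import robot, vision
import cv2,numpy as np
for n in("top","scene"):
    c=vision.read_camera(n); cv2.imwrite(f"pics/{n}0.png",c["color"][...,::-1]); print(n,c["K"],c["rvec"],c["tvec"])
    R=cv2.Rodrigues(c["rvec"])[0]; print(-R.T@c["tvec"])
c=vision.read_camera("wrist");print(c["K"],c["mount"])
print(robot.read_state())
E
```

```text
top [[485.71918629   0.         318.45161297]
 [  0.         485.71918629 239.88684366]
 [  0.           0.           1.        ]] [ 2.26457473 -1.94023938  0.20377324] [-0.06232251  0.58609183  1.24498029]
[ 0.32591253 -0.00712912  1.33831755]
scene [[567.41089114   0.         319.72080664]
 [  0.         567.41089114 244.29238939]
 [  0.           0.           1.        ]] [ 1.92192984  1.22844738 -0.64541462] [-0.2355129  -0.22422623  1.67890299]
[ 1.45886231 -0.38464154  0.80512769]
[[418.4238932    0.         321.40515093]
 [  0.         418.4238932  239.67463142]
 [  0.           0.           1.        ]] [[-1.20989215e-03 -9.58484533e-01 -2.85141959e-01  8.29856847e-02]
 [ 9.99999042e-01 -1.35143234e-03  2.99626208e-04  6.05211083e-04]
 [-6.72537150e-04 -2.85141323e-01  9.58485249e-01 -1.70709007e-01]
 [ 0.00000000e+00  0.00000000e+00  0.00000000e+00  1.00000000e+00]]
{'clock': 0.15, 'joint_pos': array([-1.36550679e+00,  2.07253096e-01,  1.54259884e+00,  1.38544298e-05,
        1.39351310e+00, -1.50534075e-01]), 'dq': array([-0.00136813, -0.00342767, -0.0031714 , -0.00015962,  0.00145198,
        0.00066638]), 'tau': array([-3.53202131e-04, -3.71311426e+01, -2.81810725e+01,  6.97556231e-02,
        3.27844382e-02, -9.89524256e-05]), 'ee_pos': array([ 0.20015878, -0.53839078,  0.21255395]), 'tcp_rot': array([ 9.84215227e-01,  1.76973450e-01, -1.74438554e-05, -8.86045099e-04]), 'contact_force': array([-0.25638638, -0.03068149,  0.09714955]), 'torque': array([-0.03874694,  0.00434894, -0.0189654 ]), 'grasp_force': 0.0, 'width': 0.09398248222460313}
```

View pics/top0.png

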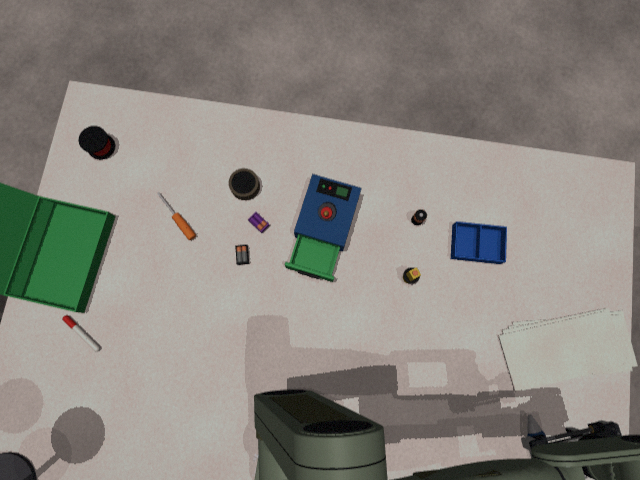

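View pics/scene0.png

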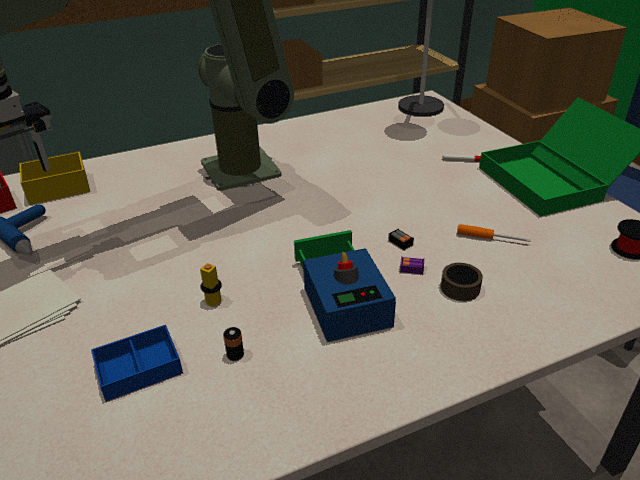

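Top view: pack at about (242,254), decoy (259,222), tester (330,210), drawer front (311,271), coupler (412,274). Now I'll measure these coarsely.

```bash
cat > h.py <<'E'
import cv2,numpy as np
from scipy.spatial.transform import Rotation as Ro
from bench import robot, vision
def cam(n):
    s=robot.read_state(); c=vision.read_camera(n); im=c["color"]
    if n=="wrist":
        T=np.eye(4);T[:3,:3]=Ro.from_quat(s["tcp_rot"]).as_matrix();T[:3,3]=s["ee_pos"];T=T@c["mount"]
        R,o=T[:3,:3],T[:3,3]
    else:
        R=cv2.Rodrigues(np.array(c["rvec"]))[0].T; o=-R@np.array(c["tvec"])
    return im,np.array(c["K"]),R,o
def ray(C,p):
    _,K,R,o=C; return o,R@np.linalg.solve(K,[p[0],p[1],1.])
def onz(C,p,z):
    o,d=ray(C,p); return o+d*(z-o[2])/d[2]
def proj(C,X):
    _,K,R,o=C; q=K@(R.T@(np.array(X)-o)); return q[:2]/q[2]
def tri(a,b):  # two (o,d) rays -> midpoint, gap
    A=np.c_[a[1],-b[1]]; t=np.linalg.lstsq(A,b[0]-a[0],rcond=None)[0]
    p,q=a[0]+a[1]*t[0],b[0]+b[1]*t[1]; return (p+q)/2,np.linalg.norm(p-q)
def mask(im,h0,h1,s=90,v=30,roi=None):
    hsv=cv2.cvtColor(im,cv2.COLOR_RGB2HSV); m=cv2.inRange(hsv,(h0,s,v),(h1,255,255))
    if roi: k=np.zeros_like(m);x0,y0,x1,y1=roi;k[y0:y1,x0:x1]=1;m*=k
    return m
def big(m):
    cs=cv2.findContours(m,cv2.RETR_EXTERNAL,cv2.CHAIN_APPROX_NONE)[0]
    return max(cs,key=cv2.contourArea)
def move(d):  # world shift -> tool cm at commanded(measured) pose
    s=robot.read_state(); return Ro.from_quat(s["tcp_rot"]).inv().apply(d)*100
E
python3 - <<'E'
from h import *
np.set_printoptions(precision=4,suppress=True)
t=cam("top"); s=cam("scene")
m=mask(t[0],105,125,100,40,(285,165,370,260)); c=cv2.convexHull(big(m)); b=cv2.boxPoints(cv2.minAreaRect(c))
w=np.array([onz(t,p,.078) for p in b]); print("tester",w,np.linalg.norm(np.diff(w,axis=0),axis=1),w.mean(0))
m=mask(t[0],45,80,90,30,(275,225,350,290)); b=cv2.boxPoints(cv2.minAreaRect(cv2.convexHull(big(m))))
w=np.array([onz(t,p,.066) for p in b]);print("drawer",w,np.linalg.norm(np.diff(w,axis=0),axis=1))
g=cv2.cvtColor(t[0],cv2.COLOR_RGB2GRAY)
roi=np.zeros_like(g);roi[240:270,228:252]=1
m=((t[0].min(2)<90)*roi).astype(np.uint8); c=big(m);b=cv2.boxPoints(cv2.minAreaRect(c));w=np.array([onz(t,p,.02) for p in b]);print("pack",w.mean(0),w,np.linalg.norm(np.diff(w,axis=0),axis=1))
def cen(C,roi,h0=20,h1=32):
    c=big(mask(C[0],h0,h1,130,80,roi));return c.reshape(-1,2).mean(0),cv2.boundingRect(c)
print("coupler",cen(t,(395,255,430,290)),cen(s,(190,255,230,315)))
p=cen(t,(395,255,430,290))[0];print(onz(t,p,.092))
hs=s[0]; cs,bs=cen(s,(195,255,225,285)); print(cs,bs,tri(ray(t,p),ray(s,(bs[0]+bs[2]/2,bs[1]+4))))
E
python3 - <<'E'
import cv2
a=cv2.imread('pics/top0.png')[165:290,225:430];cv2.imwrite('pics/topc.png',cv2.resize(a,None,fx=3.8,fy=3.8,interpolation=cv2.INTER_CUBIC))
E
```

```text
tester [[ 0.587   0.0978  0.078 ]
 [ 0.7667  0.074   0.078 ]
 [ 0.7441 -0.0655  0.078 ]
 [ 0.566  -0.0382  0.078 ]] [0.1813 0.1414 0.1802] [0.666 0.017 0.078]
drawer [[ 0.5018  0.1074  0.066 ]
 [ 0.599   0.0955  0.066 ]
 [ 0.5796 -0.0387  0.066 ]
 [ 0.4833 -0.0249  0.066 ]] [0.0979 0.1355 0.0973]
pack [0.5244 0.2313 0.02  ] [[0.5466 0.2555 0.02  ]
 [0.5545 0.2205 0.02  ]
 [0.5021 0.2072 0.02  ]
 [0.4943 0.242  0.02  ]] [0.0359 0.054  0.0357]
coupler (array([414.1429, 273.1071]), (409, 268, 12, 12)) (array([207.7429, 268.2571]), (200, 264, 16, 9))
[ 0.5335 -0.2305  0.092 ]
[207.7429 268.2571] (200, 264, 16, 9) (array([ 0.5343, -0.2312,  0.0876]), np.float64(0.0001257990869877158))
```

View pics/topc.png

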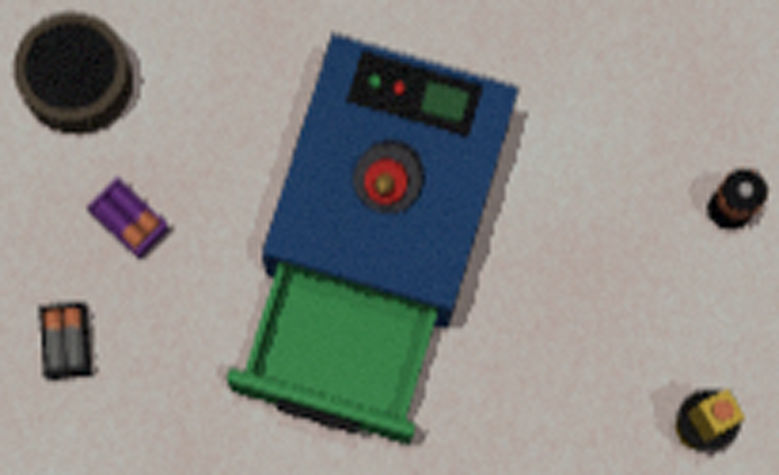

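The crop confirms it: tester yaw is about -8°, the drawer is empty, and the pack is at about (0.524, 0.231) with yaw of about 14°. I'll move above the pack and drawer for a wrist view.

>>> {"api": "send_rows", "payload": {"dr": [[0,0,6],[0,0,6],[0,0,6],[0,0,6],[0,0,6]], "dp": [[4.5,-4.2,-0.8],[9,-8.4,-1.6],[13.5,-12.6,-2.4],[18,-16.8,-3.2],[22.5,-21,-4]], "jaw": [9.4,9.4,9.4,9.4,9.4]}}

```text
clock: 0.88
ee_pos: [0.3386, -0.262, 0.2538]
tcp_rot: [0.992, 0.125, 0.0, 0.0]
contact_force: [0.7, -0.6, -0.1]
width: 0.0939
grasp_force: 0.0
```

>>> {"api": "send_rows", "payload": {"dr": [[0,0,0],[0,0,0],[0,0,0],[0,0,0],[0,0,0]], "dp": [[4,-4.7,0],[8,-9.4,-0.5],[12,-14.1,-1],[16,-18.8,-1],[20,-23.5,-1]], "jaw": [9.4,9.4,9.4,9.4,9.4]}}

```text
clock: 1.5
ee_pos: [0.474, 0.0155, 0.2638]
tcp_rot: [0.992, 0.125, 0.001, 0.0]
contact_force: [1.6, -0.3, -0.1]
width: 0.0939
grasp_force: 0.0
```

>>> {"api": "send_rows", "payload": {"dr": [[0,0,0],[0,0,0],[0,0,0]], "dp": [[4,-4.7,0],[7,-8.2,0],[7,-8.2,0]], "jaw": [9.4,9.4,9.4]}}

```text
clock: 1.88
ee_pos: [0.5212, 0.113, 0.263]
tcp_rot: [0.992, 0.128, -0.0, -0.0]
contact_force: [0.1, -0.1, -0.3]
width: 0.0943
grasp_force: 0.0
```

```bash
python3 - <<'E'
from h import *
C=cam("wrist"); cv2.imwrite("pics/w1.png",C[0][...,::-1]); np.savez("w1.npz",im=C[0],K=C[1],R=C[2],o=C[3])
for p in [(.524,.231,.02),(.534,-.2305,.09),(.57,.017,.078)]: print(proj(C,p))
E
```

```text
[205.10026397 168.87125201]
[695.86378777 298.4449791 ]
[443.52850556 188.27286259]
```

View pics/w1.png

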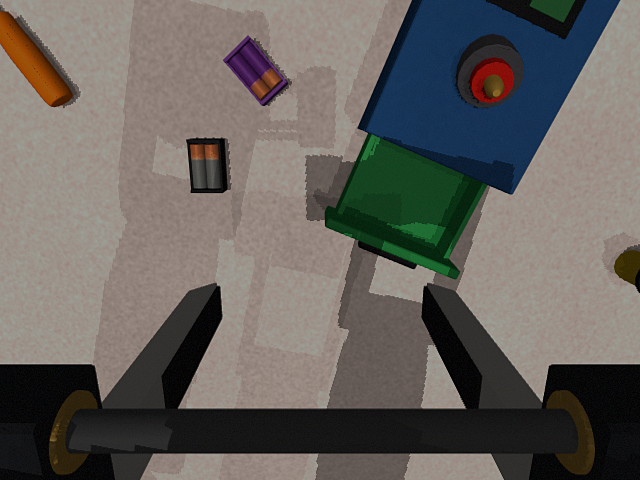

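The wrist view shows the pack at (208,165), the tester's front corners at (360,130) and (513,193), the drawer panel ends at (330,212) and (458,273), and the nipple tip at about (496,90). I'll refine from these.

```bash
python3 - <<'E'
from h import *
np.set_printoptions(precision=4,suppress=True)
z=np.load("w1.npz"); C=(z["im"],z["K"],z["R"],z["o"]); im=C[0]
# pack
hsv=cv2.cvtColor(im,cv2.COLOR_RGB2HSV)
k=np.zeros(im.shape[:2],np.uint8);k[128:200,180:236]=1
m=(((hsv[...,1]>110)|(im.max(2)<75)|((im.max(2)<100)&(hsv[...,1]<60)))*k).astype(np.uint8)
r=cv2.minAreaRect(big(m));b=cv2.boxPoints(r);w=np.array([onz(C,p,.024) for p in b]);print("pack",r,w,w.mean(0),np.linalg.norm(np.diff(w,axis=0),axis=1))
# tester front edge, right corner
h=cv2.approxPolyDP(cv2.convexHull(big(mask(im,105,125,100,30,(340,0,640,200)))),3,True).reshape(-1,2)
print("blue",[(tuple(p),onz(C,p,.078)[:2].round(4)) for p in h])
h=cv2.approxPolyDP(cv2.convexHull(big(mask(im,45,85,90,25,(300,110,500,290)))),2,True).reshape(-1,2)
print("green",[(tuple(p),onz(C,p,.066)[:2].round(4)) for p in h])
m=mask(im,12,30,90,50,(470,60,525,115));c=big(m);print("brass",cv2.boundingRect(c),c.reshape(-1,2).mean(0))
m=(mask(im,0,6,150,60,(450,30,530,115))|mask(im,174,180,150,60,(450,30,530,115)));c=big(m);print("red",cv2.minEnclosingCircle(c))
k=np.where(m[:,:]>0);
cv2.imwrite("pics/w1c.png",np.hstack([cv2.resize(im[40:110,445:535,::-1],None,fx=4,fy=4,interpolation=cv2.INTER_CUBIC),cv2.resize(im[125:195,175:265,::-1],None,fx=4,fy=4,interpolation=cv2.INTER_CUBIC)]))
E
```

```text
pack ((208.6595458984375, 164.5525360107422), (56.57710647583008, 42.292484283447266), 86.42366790771484) [[0.5493 0.253  0.024 ]
 [0.5618 0.2146 0.024 ]
 [0.5094 0.2009 0.024 ]
 [0.4963 0.2408 0.024 ]] [0.5292 0.2273 0.024 ] [0.0404 0.0542 0.042 ]
blue [((np.int32(619), np.int32(0)), array([ 0.7394, -0.0639])), ((np.int32(512), np.int32(193)), array([ 0.5809, -0.0412])), ((np.int32(358), np.int32(128)), array([0.5995, 0.1016])), ((np.int32(413), np.int32(0)), array([0.7001, 0.0871]))]
green [((np.int32(368), np.int32(133)), array([0.5976, 0.0911])), ((np.int32(486), np.int32(184)), array([ 0.5819, -0.0219])), ((np.int32(456), np.int32(278)), array([ 0.4913, -0.0266])), ((np.int32(413), np.int32(263)), array([0.4954, 0.0173])), ((np.int32(325), np.int32(225)), array([0.5101, 0.106 ])), ((np.int32(325), np.int32(210)), array([0.5235, 0.1095]))]
brass (484, 75, 20, 23) [493.5517  85.5517]
red ((491.4197998046875, 80.1603775024414), 23.763561248779297)
```

View pics/w1c.png

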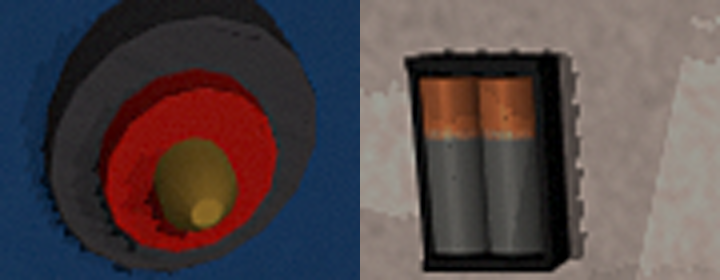

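```bash
python3 - <<'E'
from h import *
np.set_printoptions(precision=4,suppress=True)
z=np.load("w1.npz"); C=(z["im"],z["K"],z["R"],z["o"])
P=onz(C,(205.7,165.8),.024); T=onz(C,(496.3,93.3),.1233); print("pack",P,"tip",T)
x=np.array([np.cos(np.radians(-8.1)),np.sin(np.radians(-8.1)),0])
F=np.array([.5905,.0285,.078]);d=T-F;print("tip in tester rel front mid",d@x,np.cross(x,d)[2])
s=robot.read_state();print(s["ee_pos"],Ro.from_quat(s["tcp_rot"]).as_euler("xyz",degrees=True)); 
print(move(np.array([P[0],P[1],.06])-s["ee_pos"]))
E
```

```text
pack [0.5278 0.23   0.024 ] tip [0.6468 0.0183 0.1233]
tip in tester rel front mid 0.057182752249424984 -0.00216579645275573
[0.5207 0.1113 0.263 ] [179.9863   0.0711  14.5433]
[  3.6966 -11.3137  20.288 ]
```

>>> {"api": "send_rows", "payload": {"dr": [[0,0,0],[0,0,0],[0,0,0],[0,0,0],[0,0,0]], "dp": [[1,-3.5,4],[2,-7,8],[3,-10,12],[3.7,-11.3,16.5],[3.7,-11.3,20.3]], "jaw": [6,6,6,6,6], "force": 20}}

```text
clock: 2.55
ee_pos: [0.5281, 0.2282, 0.059]
tcp_rot: [0.992, 0.125, -0.0, 0.0]
contact_force: [0.2, 0.3, -0.8]
width: 0.0603
grasp_force: 0.0
```

>>> {"api": "send_rows", "payload": {"dr": [[0,0,0],[0,0,0],[0,0,0]], "dp": [[0,0,2.5],[0,0,4],[0,0,4]], "jaw": [6,6,6]}}

```text
clock: 2.92
ee_pos: [0.5279, 0.2278, 0.0197]
tcp_rot: [0.992, 0.125, -0.001, 0.0]
contact_force: [-0.3, 0.1, 0.4]
width: 0.0599
grasp_force: 0.0
```

>>> {"api": "send_rows", "payload": {"dr": [[0,0,0],[0,0,0],[0,0,0],[0,0,0],[0,0,0]], "dp": [[0,-0.2,0.9],[0,-0.2,0.9],[0,-0.2,0.9],[0,-0.2,0.9],[0,-0.2,0.9]], "jaw": [6,4.5,3,2.5,2.5], "force": 20}}

```text
clock: 3.55
ee_pos: [0.5285, 0.2314, 0.012]
tcp_rot: [0.992, 0.125, 0.0, -0.0]
contact_force: [-0.1, 1.5, 2.3]
width: 0.0316
grasp_force: 20.0
```

>>> {"api": "send_rows", "payload": {"dr": [[0,0,0],[0,0,0],[0,0,0],[0,0,0]], "dp": [[0,0,0],[0,0,0],[0,0,-4],[0,0,-9]], "jaw": [2.5,2.5,2.5,2.5]}}

```text
clock: 4.05
ee_pos: [0.526, 0.23, 0.1]
tcp_rot: [0.992, 0.125, -0.003, 0.001]
contact_force: [1.0, 0.1, -0.5]
width: 0.0315
grasp_force: 20.0
```

```bash
python3 - <<'E'
from h import *
s=robot.read_state(); print(s["width"],s["grasp_force"],s["ee_pos"])
print(move(np.array([.5502,.0327,.105])-s["ee_pos"]))
C=cam("scene"); p=proj(C,s["ee_pos"]).astype(int); print(p)
cv2.imwrite("pics/s1.png",cv2.resize(C[0][p[1]-70:p[1]+90,p[0]-110:p[0]+110,::-1],None,fx=3,fy=3))
E
```

```text
0.03148100575129718 19.99965637922287 [0.52604598 0.2299679  0.10001174]
[-2.56301522 19.70887552 -0.46949867]
[401 207]
```

View pics/s1.png

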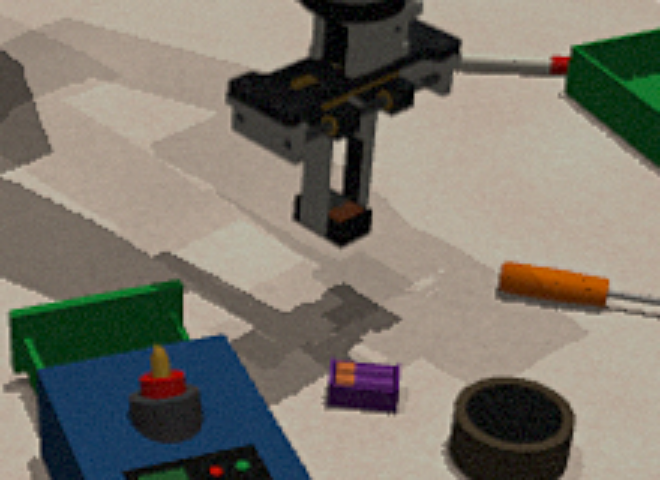

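The holder is gripped (31.5 mm wide) and lifted level. Next I'll carry it over the drawer and turn it to the tester's yaw.

>>> {"api": "send_rows", "payload": {"dr": [[0,0,6],[0,0,12],[0,0,18],[0,0,22.6],[0,0,22.6]], "dp": [[-0.6,5,-1],[-1.3,10,-1],[-1.9,15,-1],[-2.5,18.5,-1],[-2.5,19.6,-1]], "jaw": [2.5,2.5,2.5,2.5,2.5]}}

```text
clock: 4.72
ee_pos: [0.5522, 0.0327, 0.1107]
tcp_rot: [0.997, -0.073, -0.001, 0.0]
contact_force: [0.1, 0.5, -1.4]
width: 0.0317
grasp_force: 20.0
```

>>> {"api": "send_rows", "payload": {"dr": [[0,0,0],[0,0,0]], "dp": [[0,0,0],[0,0,0]], "jaw": [2.5,2.5]}}

```text
clock: 4.97
ee_pos: [0.5522, 0.036, 0.1111]
tcp_rot: [0.997, -0.071, -0.0, -0.0]
contact_force: [0.4, -0.2, -1.1]
width: 0.0318
grasp_force: 20.0
```

```bash
python3 - <<'E'
from h import *
np.set_printoptions(precision=4,suppress=True)
s=robot.read_state(); print(s["ee_pos"],Ro.from_quat(s["tcp_rot"]).as_euler("xyz",degrees=True))
C=cam("wrist"); cv2.imwrite("pics/w2.png",C[0][...,::-1]);np.savez("w2.npz",im=C[0],K=C[1],R=C[2],o=C[3])
print(move(np.array([.5502,.0327,.027])-s["ee_pos"]))
h=cv2.approxPolyDP(cv2.convexHull(big(mask(C[0],105,125,100,30,(0,0,640,300)))),3,True).reshape(-1,2)
print("blue",[(tuple(p),onz(C,p,.078)[:2].round(4)) for p in h])
h=cv2.approxPolyDP(cv2.convexHull(big(mask(C[0],45,85,90,25))),2,True).reshape(-1,2)
print("green",[(tuple(p),onz(C,p,.066)[:2].round(4)) for p in h])
E
```

```text
[0.5522 0.036  0.1111] [-179.9797    0.042    -8.117 ]
[-0.1493  0.362   8.4123]
blue [((np.int32(487), np.int32(0)), array([ 0.6719, -0.0546])), ((np.int32(465), np.int32(208)), array([ 0.5807, -0.0409])), ((np.int32(189), np.int32(207)), array([0.6008, 0.0947])), ((np.int32(169), np.int32(0)), array([0.6915, 0.0821]))]
green [((np.int32(429), np.int32(210)), array([ 0.5792, -0.0259])), ((np.int32(442), np.int32(344)), array([ 0.4985, -0.0278])), ((np.int32(439), np.int32(356)), array([ 0.4908, -0.0256])), ((np.int32(214), np.int32(356)), array([0.5096, 0.1051])), ((np.int32(212), np.int32(344)), array([0.5175, 0.1045])), ((np.int32(225), np.int32(210)), array([0.5945, 0.0805]))]
```

View pics/w2.png

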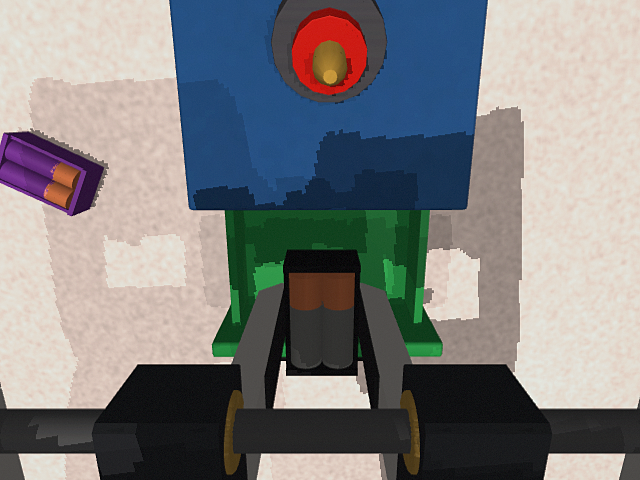

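The view shows the pack squared up above the drawer at around (322,310), clear of the walls, with the tip at (330,77). Lowering now.

>>> {"api": "send_rows", "payload": {"dr": [[0,0,0],[0,0,0],[0,0,0],[0,0,0],[0,0,0]], "dp": [[-0.2,0.3,1.5],[-0.2,0.3,4.5],[-0.2,0.3,7],[-0.2,0.3,8.2],[-0.2,0.3,8.3]], "jaw": [2.5,2.5,2.5,2.5,2.5]}}

```text
clock: 5.65
ee_pos: [0.5494, 0.0325, 0.0275]
tcp_rot: [0.997, -0.071, -0.001, -0.0]
contact_force: [-0.1, 0.6, -1.2]
width: 0.0318
grasp_force: 20.0
```

>>> {"api": "send_rows", "payload": {"dr": [[0,0,0],[0,0,0]], "dp": [[0,0,0.2],[0,0,0.2]], "jaw": [2.5,2.5]}}

```text
clock: 5.9
ee_pos: [0.5508, 0.0322, 0.0272]
tcp_rot: [0.997, -0.072, 0.001, 0.0]
contact_force: [0.4, -0.4, -1.2]
width: 0.0319
grasp_force: 20.0
```

>>> {"api": "send_rows", "payload": {"dr": [[0,0,0],[0,0,0],[0,0,0],[0,0,0],[0,0,0]], "dp": [[0,0,0.1],[0,0,0.1],[0,0,0.1],[0,0,0.1],[0,0,0.1]], "jaw": [2.5,2.5,3.6,4.4,5.2]}}

```text
clock: 6.52
ee_pos: [0.5502, 0.0322, 0.0255]
tcp_rot: [0.997, -0.072, 0.0, -0.0]
contact_force: [-0.6, -0.1, -0.7]
width: 0.05
grasp_force: 0.0
```

>>> {"api": "send_rows", "payload": {"dr": [[0,0,0],[0,0,0],[0,0,0],[0,0,0]], "dp": [[0,0,0],[0,0,-4],[0,0,-9],[0,0,-13]], "jaw": [5.2,5.2,5.2,5.2]}}

```text
clock: 7.02
ee_pos: [0.5506, 0.0322, 0.1574]
tcp_rot: [0.997, -0.072, 0.001, 0.0]
contact_force: [0.8, 0.0, 0.3]
width: 0.0522
grasp_force: 0.0
```

```bash
python3 - <<'E'
from h import *
np.set_printoptions(precision=4,suppress=True)
s=robot.read_state(); print(s["ee_pos"],s["width"],s["contact_force"])
C=cam("wrist"); cv2.imwrite("pics/w3.png",C[0][...,::-1]);np.savez("w3.npz",im=C[0],K=C[1],R=C[2],o=C[3])
h=cv2.approxPolyDP(cv2.convexHull(big(mask(C[0],45,85,90,25))),2,True).reshape(-1,2)
print("green",[(tuple(p),onz(C,p,.066)[:2].round(4)) for p in h])
print(proj(C,(.55,.0327,.038)))
E
```

```text
[0.5506 0.0322 0.1574] 0.05215362908193209 [0.7763 0.0167 0.2599]
green [((np.int32(406), np.int32(192)), array([ 0.5793, -0.0269])), ((np.int32(418), np.int32(310)), array([ 0.4965, -0.0279])), ((np.int32(377), np.int32(318)), array([0.4945, 0.0007])), ((np.int32(279), np.int32(320)), array([0.5027, 0.068 ])), ((np.int32(223), np.int32(315)), array([0.5121, 0.1056])), ((np.int32(234), np.int32(192)), array([0.595 , 0.0808]))]
[319.7061 236.8952]
```

View pics/w3.png

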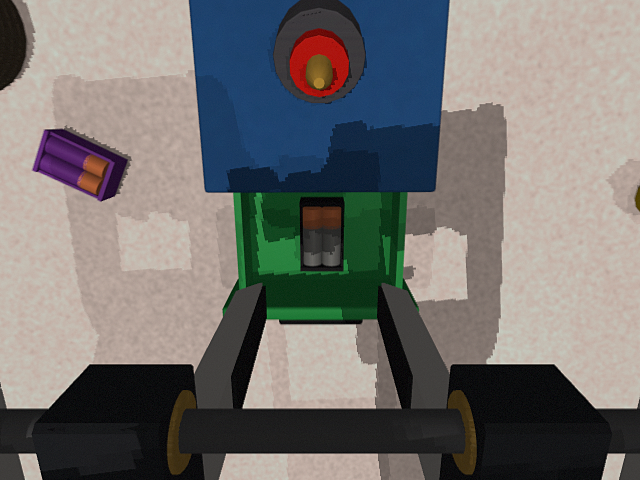

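The pack lies flat in the drawer at (322,233), released. Next I'll go in front of the drawer and push it shut with closed fingers.

>>> {"api": "send_rows", "payload": {"dr": [[0,0,0],[0,0,0],[0,0,0],[0,0,0],[0,0,0]], "dp": [[-5,0,0],[-9.5,0,0.5],[-9.5,0,4],[-9.5,0,8],[-9.5,0,10.7]], "jaw": [4,2,0,0,0]}}

```text
clock: 7.7
ee_pos: [0.455, 0.0459, 0.0469]
tcp_rot: [0.997, -0.072, -0.001, -0.0]
contact_force: [1.0, -0.9, 1.0]
width: 0.0058
grasp_force: 0.0
```

>>> {"api": "send_rows", "payload": {"dr": [[0,0,0],[0,0,0],[0,0,0],[0,0,0],[0,0,0]], "dp": [[0.5,0,0],[1.5,0,0],[2.5,0,0],[3.5,0,0],[4.5,0,0]], "jaw": [0,0,0,0,0]}}

```text
clock: 8.32
ee_pos: [0.5016, 0.0393, 0.049]
tcp_rot: [0.997, -0.072, 0.0, -0.0]
contact_force: [-2.0, -0.1, 0.4]
width: 0.0005
grasp_force: 0.9
```

>>> {"api": "send_rows", "payload": {"dr": [[0,0,0],[0,0,0],[0,0,0],[0,0,0],[0,0,0]], "dp": [[1,0,0],[2,0,0],[3,0,0],[4,0,0],[5,0,0]], "jaw": [0,0,0,0,0]}}

```text
clock: 8.95
ee_pos: [0.5508, 0.0322, 0.0484]
tcp_rot: [0.997, -0.072, -0.0, -0.0]
contact_force: [-1.7, 0.4, 1.5]
width: 0.0002
grasp_force: 0.9
```

>>> {"api": "send_rows", "payload": {"dr": [[0,0,0],[0,0,0],[0,0,0],[0,0,0]], "dp": [[0.5,0,0],[0.9,0,0],[1.2,0,0],[1.4,0,0]], "jaw": [0,0,0,0]}}

```text
clock: 9.45
ee_pos: [0.5619, 0.0305, 0.0482]
tcp_rot: [0.997, -0.072, -0.003, -0.0]
contact_force: [-7.0, 1.4, 6.7]
width: 0.0008
grasp_force: 4.3
```

>>> {"api": "send_rows", "payload": {"dr": [[0,0,0],[0,0,0]], "dp": [[0.1,0,0],[0.2,0,0]], "jaw": [0,0]}}

```text
clock: 9.7
ee_pos: [0.5619, 0.0305, 0.0482]
tcp_rot: [0.997, -0.071, -0.005, -0.0]
contact_force: [-12.0, 1.9, 10.8]
width: 0.0002
grasp_force: 6.1
```

>>> {"api": "send_rows", "payload": {"dr": [[0,0,0],[0,0,0],[0,0,0],[0,0,0],[0,0,0]], "dp": [[-1.5,0,0],[-3.5,0,0],[-3.5,1,-6],[-3.5,4,-11.5],[-3,7,-16.5]], "jaw": [0,0,0,2,5]}}

```text
clock: 10.32
ee_pos: [0.5268, -0.0359, 0.2158]
tcp_rot: [0.997, -0.071, 0.002, 0.0]
contact_force: [1.6, -0.9, 0.1]
width: 0.0171
grasp_force: 0.0
```

>>> {"api": "send_rows", "payload": {"dr": [[0,0,0],[0,0,0],[0,0,0],[0,0,0]], "dp": [[0,4,-4],[0.5,9,-5],[0.5,11,-5],[0.5,11,-5]], "jaw": [6,6,6,6]}}

```text
clock: 10.82
ee_pos: [0.5151, -0.1453, 0.2626]
tcp_rot: [0.997, -0.073, -0.0, -0.0]
contact_force: [-0.2, -0.6, -1.2]
width: 0.0567
grasp_force: 0.0
```

```bash
python3 - <<'E'
from h import *
np.set_printoptions(precision=4,suppress=True)
s=robot.read_state(); print(s["clock"],s["ee_pos"],s["width"],s["contact_force"])
C=cam("wrist"); cv2.imwrite("pics/w4.png",C[0][...,::-1]);np.savez("w4.npz",im=C[0],K=C[1],R=C[2],o=C[3])
h=cv2.approxPolyDP(cv2.convexHull(big(mask(C[0],105,125,100,30,(0,0,420,330)))),3,True).reshape(-1,2)
print("blue",[(tuple(p),onz(C,p,.078)[:2].round(4)) for p in h])
h=cv2.approxPolyDP(cv2.convexHull(big(mask(C[0],45,85,90,25,(0,100,420,400)))),2,True).reshape(-1,2)
print("green",[(tuple(p),onz(C,p,.066)[:2].round(4)) for p in h])
print(proj(C,(.534,-.2305,.092)),proj(C,(.534,-.2305,0)))
E
```

```text
10.825 [ 0.5151 -0.1453  0.2626] 0.05668371441311132 [-0.1611 -0.64   -1.2116]
blue [((np.int32(177), np.int32(0)), array([ 0.6961, -0.0624])), ((np.int32(186), np.int32(21)), array([ 0.6811, -0.0657])), ((np.int32(190), np.int32(76)), array([ 0.6422, -0.0595])), ((np.int32(188), np.int32(156)), array([ 0.5814, -0.0431])), ((np.int32(24), np.int32(158)), array([0.5999, 0.0931])), ((np.int32(0), np.int32(48)), array([0.6838, 0.0823])), ((np.int32(0), np.int32(0)), array([0.7157, 0.0702]))]
green [((np.int32(207), np.int32(159)), array([ 0.576 , -0.0549])), ((np.int32(189), np.int32(168)), array([ 0.5707, -0.0376])), ((np.int32(149), np.int32(169)), array([ 0.5749, -0.0029])), ((np.int32(37), np.int32(168)), array([0.5901, 0.0934])), ((np.int32(36), np.int32(159)), array([0.5976, 0.0916])), ((np.int32(205), np.int32(153)), array([ 0.5812, -0.0543]))]
[420.2033 181.7726] [399.9742 168.0795]
```

View pics/w4.png

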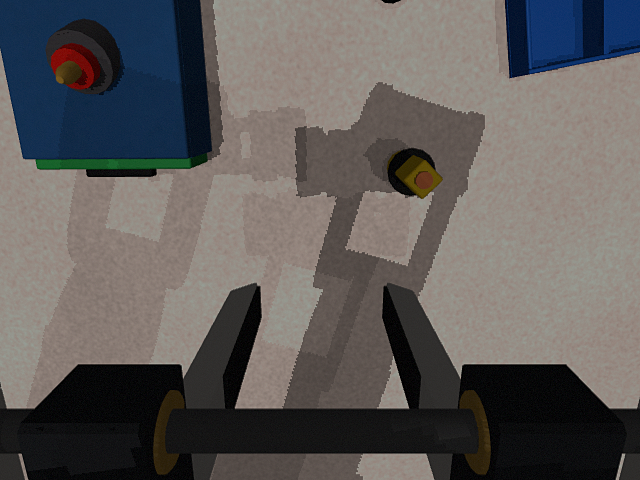

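The drawer is shut, with its panel flush against the housing's front edge. The coupler top is at about (424,180) with its square rotated, so I'll measure its centre and yaw.

```bash
python3 - <<'E'
from h import *
np.set_printoptions(precision=4,suppress=True)
z=np.load("w4.npz"); C=(z["im"],z["K"],z["R"],z["o"]); im=C[0]
roi=(380,140,450,205)
hsv=cv2.cvtColor(im,cv2.COLOR_RGB2HSV)
y=mask(im,18,34,120,60,roi); v=hsv[...,2][y>0]; print(np.percentile(v,[5,25,50,75,95]))
for t in (110,130,150,170):
    m=mask(im,5,34,90,t,roi)
    r=cv2.minAreaRect(big(m)); print(t,r,[onz(C,p,.092)[:2].round(4) for p in cv2.boxPoints(r)],onz(C,r[0],.092))
o=mask(im,3,17,80,60,roi); c=big(o); print("orange",cv2.fitEllipse(c),onz(C,cv2.fitEllipse(c)[0],.092))
for r in im[164:200:2,404:446:2]: print(' '.join('%3d'%q.max() for q in r))
# nipple tip from three views
for f,p in(("w1",(496.3,93.3)),("w2",(330,77)),("w3",(319,85)),("w4",None)):
    z=np.load(f+".npz"); D=(z["im"],z["K"],z["R"],z["o"])
    if p is not None: print(f,onz(D,p,.1233))
E
```

```text
[66. 85. 93. 95. 97.]Traceback (most recent call last):
  File "<stdin>", line 9, in <module>
  File "h.py", line 27, in big
    return max(cs,key=cv2.contourArea)
ValueError: max() iterable argument is empty
```

```bash
python3 - <<'E'
from h import *
np.set_printoptions(precision=4,suppress=True)
z=np.load("w4.npz"); C=(z["im"],z["K"],z["R"],z["o"]); im=C[0]
roi=(380,140,450,205)
o=mask(im,3,15,80,60,roi); c=big(o); e=cv2.fitEllipse(c);print("orange",e,onz(C,e[0],.092))
h=cv2.cvtColor(im,cv2.COLOR_RGB2HSV)
for r in range(148,202,2): print(r,' '.join('%3d'%im[r,q].max() if 16<h[r,q,0]<36 and h[r,q,1]>90 else (' oo' if o[r,q] else '  .') for q in range(390,446,2)))
for f,p in(("w1",(496.3,93.3)),("w2",(330,77)),("w3",(319,85))):
    z=np.load(f+".npz"); D=(z["im"],z["K"],z["R"],z["o"]); print(f,onz(D,p,.1233))
E
```

```text
orange ((423.91888427734375, 179.8512725830078), (15.811678886413574, 16.833093643188477), 45.74446487426758) [ 0.5351 -0.2336  0.092 ]
148   .   .   .   .   .   .   .   .   .   .   .   .   .   .   .   .   .   .   .   .   .   .   .   .   .   .   .   .
150   .   .   .   .   .  66   .   .   .   .   .   .   .   .   .   .   .   .   .   .   .   .   .   .   .   .   .   .
152   .   .   .  59  32   .   .   .   .   .   .   .   .   .   .   .   .   .   .   .   .   .   .   .   .   .   .   .
154   .  60  56  15   .   .   .   .   .   .   .   .   .   .   .   .   .   .   .   .   .   .   .   .   .   .   .   .
156   .  55  19   .   .   .   .   .   .   .   .  55  59  38   .   .   .   .   .   .   .   .   .   .   .   .   .   .
158  53  43   .   .   .   .   .   .   .  19  58  55  54  54  55  55   .   .   .   .   .   .   .   .   .   .   .   .
160  57   .   .   .   .   .   .   .   .  55  54  55  53  53  55  55  54  80  26   .   .   .   .   .   .   .   .   .
162   .   .   .   .   .   .   .   .  58  55  54  54  54  53  53  51  84  95  89   .   .   .   .   .   .   .   .   .
164   .   .   .   .   .   .  19  58 
[... 1545 characters left out ...]
90  95  95  86   .   .   .   .   .   .   .
192   .   .   .   .   .   .   .   .   .   .   .   .  56  80  96  94  91  92  94  83   .   .   .   .   .   .   .   .
194   .   .   .   .   .   .   .   .   .   .   .   .   .  59  80  95  96  93  81   .   .   .   .   .   .   .   .   .
196   .   .   .   .   .   .   .   .   .   .   .   .   .   .  65  77  94  79   .   .   .   .   .   .   .   .   .   .
198   .   .   .   .   .   .   .   .   .   .   .   .   .   .   .   .  90   .   .   .   .   .   .   .   .   .   .   .
200   .   .   .   .   .   .   .   .   .   .   .   .   .   .   .   .   .   .   .   .   .   .   .   .   .   .   .   .
w1 [0.6468 0.0183 0.1233]
w2 [0.6471 0.0186 0.1233]
w3 [0.6464 0.0186 0.1233]
```

```bash
python3 - <<'E'
from h import *
np.set_printoptions(precision=4,suppress=True)
z=np.load("w4.npz"); C=(z["im"],z["K"],z["R"],z["o"])
P=[onz(C,p,.092) for p in((425.5,160.3),(443,178.5),(422.2,198),(404.5,179.8))]
c=np.mean(P,0)
for i in range(4):
    d=P[(i+1)%4]-P[i]; print(np.linalg.norm(d),np.degrees(np.arctan2(d[1],d[0])))
s=robot.read_state();print(c,s["ee_pos"],s["tcp_rot"],s["joint_pos"])
print(move(np.array([c[0],c[1],.14])-s["ee_pos"]))
E
```

```text
0.021196759563660943 -142.17353738529542
0.02260557062280433 127.04841170670603
0.021594125097875134 37.38091683830658
0.022446599414227032 -53.969992610460764
[ 0.5356 -0.2336  0.092 ] [ 0.515  -0.1442  0.2623] [ 0.9974 -0.0721 -0.0008 -0.0007] [-0.4353  0.0873  1.5759  0.0008  1.4803  1.2797]
[ 3.3409  8.5684 12.216 ]
```

>>> {"api": "send_rows", "payload": {"dr": [[0,0,-9],[0,0,-18],[0,0,-27],[0,0,-36],[0,0,-45]], "dp": [[0.8,2,2],[1.6,4,4.5],[2.5,6,7],[3.3,8.5,10],[3.3,8.5,12.2]], "jaw": [6,6,6,6,6]}}

```text
clock: 11.5
ee_pos: [0.5358, -0.2325, 0.1388]
tcp_rot: [0.948, 0.318, -0.001, -0.001]
contact_force: [-0.5, -0.5, -0.1]
width: 0.06
grasp_force: 0.0
```

>>> {"api": "send_rows", "payload": {"dr": [[0,0,-0.3],[0,0,-0.3]], "dp": [[0,0,0],[0,0,0]], "jaw": [6,6]}}

```text
clock: 11.75
ee_pos: [0.5366, -0.2324, 0.1418]
tcp_rot: [0.948, 0.318, 0.0, 0.0]
contact_force: [-0.2, 0.1, 0.5]
width: 0.0602
grasp_force: 0.0
```

```bash
python3 - <<'E'
from h import *
np.set_printoptions(precision=4,suppress=True)
s=robot.read_state();print(s["ee_pos"],Ro.from_quat(s["tcp_rot"]).as_euler("xyz",degrees=True),s["width"])
print(move(np.array([.5356,-.2336,.055])-s["ee_pos"]))
C=cam("wrist"); o=mask(C[0],3,15,80,50,(200,150,440,330)); e=cv2.fitEllipse(big(o)); print(e,onz(C,e[0],.092))
E
```

```text
[ 0.5366 -0.2324  0.1418] [179.9881  -0.0228  37.0593] 0.060224191818822825
[-0.1597  0.0365  8.6841]
((320.3229675292969, 272.38092041015625), (23.537731170654297, 24.017478942871094), 77.21888732910156) [ 0.5349 -0.2335  0.092 ]
```

Consistent. Descend and grip firmly.

>>> {"api": "send_rows", "payload": {"dr": [[0,0,0],[0,0,0],[0,0,0],[0,0,0],[0,0,0]], "dp": [[-0.2,0,3],[-0.2,0,6],[-0.2,0,8],[-0.2,0,8.6],[-0.2,0,8.6]], "jaw": [6,6,6,6,6], "force": 50}}

```text
clock: 12.42
ee_pos: [0.5351, -0.2348, 0.0564]
tcp_rot: [0.948, 0.318, 0.0, 0.001]
contact_force: [0.3, -0.7, 0.5]
width: 0.06
grasp_force: 0.0
```

>>> {"api": "send_rows", "payload": {"dr": [[0,0,0],[0,0,0],[0,0,0],[0,0,0],[0,0,0]], "dp": [[0,0,0],[0,0,0],[0,0,0],[0,0,0],[0,0,0]], "jaw": [4.5,3,2,1.5,1.5]}}

```text
clock: 13.05
ee_pos: [0.5345, -0.2347, 0.0556]
tcp_rot: [0.948, 0.318, 0.0, -0.0]
contact_force: [-0.9, -0.2, 1.8]
width: 0.0238
grasp_force: 50.0
```

>>> {"api": "send_rows", "payload": {"dr": [[0,0,0],[0,0,9],[0,0,18],[0,0,27],[0,0,36]], "dp": [[0,0,-2],[0,0,-6],[0,0,-11],[0,0,-15],[0,0,-19]], "jaw": [1.5,1.5,1.5,1.5,1.5]}}

```text
clock: 13.68
ee_pos: [0.534, -0.2345, 0.2462]
tcp_rot: [1.0, 0.007, -0.0, -0.0]
contact_force: [-0.5, 0.9, -1.7]
width: 0.0237
grasp_force: 50.0
```

>>> {"api": "send_rows", "payload": {"dr": [[0,0,9.2],[0,0,9.2],[0,0,9.2]], "dp": [[0,0,0],[0,0,0],[0,0,0]], "jaw": [1.5,1.5,1.5]}}

```text
clock: 14.05
ee_pos: [0.5337, -0.2343, 0.244]
tcp_rot: [0.998, -0.07, -0.001, -0.001]
contact_force: [-0.6, 0.8, -2.5]
width: 0.0239
grasp_force: 50.0
```

```bash
cat >> h.py <<'E'
def reltgt(Ptgt,n,yaw=-8.1):
    s=robot.read_state(); R0=Ro.from_quat(s["tcp_rot"])
    zt=-n; yt=np.array([np.sin(np.radians(yaw)),-np.cos(np.radians(yaw)),0]); xt=np.cross(yt,zt)
    Rt=Ro.from_matrix(np.c_[xt,yt,zt]); 
    print(s["clock"],s["ee_pos"],s["width"],s["contact_force"],"dp",R0.inv().apply(Ptgt-s["ee_pos"])*100,"dr",(R0.inv()*Rt).as_rotvec(degrees=True))
N=np.array([-.4184,.0596,.9063]); TIP=np.array([.6467,.0185,.1233])
E
python3 - <<'E'
from h import *
np.set_printoptions(precision=4,suppress=True)
reltgt(TIP+.10*N,N)
E
```

```text
14.05 [ 0.5337 -0.2343  0.244 ] 0.023925869578981983 [-0.5544  0.8061 -2.4698] dp [  3.4589 -26.6065   3.0282] dr [-0.0883 25.1448  0.096 ]
```

>>> {"api": "send_rows", "payload": {"dr": [[0,0,0],[0,6,0],[0,12,0],[0,18,0],[0,25,0]], "dp": [[0,-3,0],[0.5,-8,0],[1.5,-13.5,0],[2.5,-19,0],[3.2,-24,1]], "jaw": [1.5,1.5,1.5,1.5,1.5]}}

```text
clock: 14.68
ee_pos: [0.6008, 0.0, 0.236]
tcp_rot: [0.973, -0.068, 0.218, 0.015]
contact_force: [-0.0, -0.5, -1.4]
width: 0.0239
grasp_force: 50.0
```

>>> {"api": "send_rows", "payload": {"dr": [[0,0,0],[0,0,0],[0,0,0]], "dp": [[-0.2,-2.6,0.5],[-0.2,-2.6,1],[-0.2,-2.6,1]], "jaw": [1.5,1.5,1.5]}}

```text
clock: 15.05
ee_pos: [0.6057, 0.0232, 0.2245]
tcp_rot: [0.974, -0.069, 0.215, 0.016]
contact_force: [0.0, -0.9, -1.8]
width: 0.0236
grasp_force: 50.0
```

```bash
python3 - <<'E'
from h import *
np.set_printoptions(precision=4,suppress=True)
reltgt(TIP+.075*N,N)
s=cam("scene"); t=cam("top"); cv2.imwrite("pics/s2.png",s[0][...,::-1]); cv2.imwrite("pics/t2.png",t[0][...,::-1])
p=proj(s,TIP).astype(int); print(p, proj(s,TIP+.1*N))
cv2.imwrite("pics/s2c.png",cv2.resize(s[0][p[1]-75:p[1]+50,p[0]-80:p[0]+80,::-1],None,fx=4.8,fy=4.8,interpolation=cv2.INTER_CUBIC))
W=cam("wrist"); cv2.imwrite("pics/w5.png",W[0][...,::-1]); np.savez("w5.npz",im=W[0],K=W[1],R=W[2],o=W[3]); print(proj(W,TIP),proj(W,TIP+.02*N))
# coupler body axis from scene: yellow mask below flange
m=mask(s[0],18,36,100,40,(p[0]-60,p[1]-75,p[0]+60,p[1]+10))
for c in cv2.findContours(m,0,2)[0]:
    if cv2.contourArea(c)>15: print(cv2.minAreaRect(c))
E
```

```text
15.05 [0.6057 0.0232 0.2245] 0.023626045528802674 [ 0.0354 -0.9359 -1.7507] dp [-0.5314 -0.1124  3.4128] dr [0.0379 0.1185 0.0324]
[342 251] [335.977  202.7024]
[317.4329 248.1161] [317.2144 257.3694]
((343.5, 256.0), (5.0, 8.0), 0.0)
((338.7099914550781, 217.46998596191406), (19.79899024963379, 16.82914161682129), 81.8698959350586)
((336.22821044921875, 191.6734161376953), (24.63564109802246, 12.610566139221191), 82.23483276367188)
```

>>> {"api": "send_rows", "payload": {"dr": [[0,0,0],[0,0,0],[0,0,0],[0,0,0]], "dp": [[-0.5,-0.1,1.5],[-0.5,-0.1,3],[-0.5,-0.1,4],[-0.5,-0.1,4]], "jaw": [1.5,1.5,1.5,1.5]}}

```text
clock: 15.7
ee_pos: [0.6178, 0.0229, 0.1852]
tcp_rot: [0.974, -0.069, 0.214, 0.015]
contact_force: [0.2, 0.4, -1.6]
width: 0.0238
grasp_force: 50.0
```

```bash
python3 - <<'E'
from h import *
np.set_printoptions(precision=4,suppress=True)
reltgt(TIP+.0636*N,N)
s=cam("scene"); ims=np.mean([cam("scene")[0].astype(float) for _ in range(4)],0).astype(np.uint8)
p=proj(s,TIP).astype(int)
cv2.imwrite("pics/s3c.png",cv2.resize(ims[p[1]-65:p[1]+35,p[0]-66:p[0]+66,::-1],None,fx=6,fy=6,interpolation=cv2.INTER_CUBIC))
print(p,[proj(s,TIP+a*N) for a in(-.02,0,.012,.06)])
E
```

```text
15.7 [0.6178 0.0229 0.1852] 0.023758505401286822 [ 0.23    0.3632 -1.6268] dp [0.0352 0.0296 0.485 ] dr [ 0.0199  0.1808 -0.019 ]
[342 251] [array([343.6524, 261.6268]), array([342.3964, 251.9842]), array([341.6384, 246.1651]), array([338.573 , 222.6321])]
```

View pics/s3c.png

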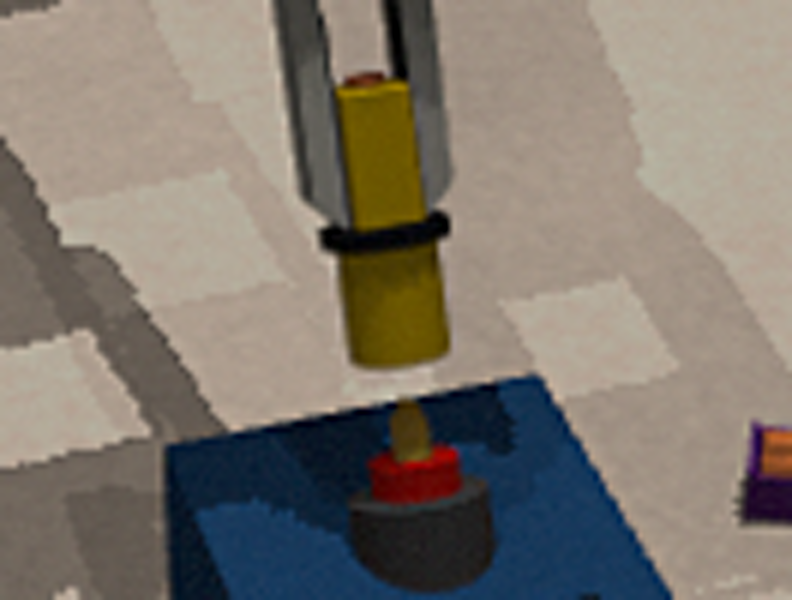

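The coupler axis, extrapolated from (386,235) to (400,360), passes through the tip at (405,402) and on through the collar, so they are aligned. Sliding on along the axis.

>>> {"api": "send_rows", "payload": {"dr": [[0,0,0],[0,0,0],[0,0,0],[0,0,0],[0,0,0]], "dp": [[0,0,0.6],[0,0,1.2],[0,0,1.8],[0,0,2.4],[0,0,2.8]], "jaw": [1.5,1.5,1.5,1.5,1.5]}}

```text
clock: 16.58
ee_pos: [0.6297, 0.0214, 0.1607]
tcp_rot: [0.974, -0.069, 0.215, 0.015]
contact_force: [-1.3, 0.3, -1.4]
width: 0.0236
grasp_force: 50.0
```

```bash
python3 - <<'E'
from h import *
np.set_printoptions(precision=4,suppress=True)
reltgt(TIP+.0256*N,N);s=robot.read_state();print(s["contact_force"]@N)
E
```

```text
16.575 [0.6297 0.0214 0.1607] 0.02360363908727448 [-1.308   0.3214 -1.3909] dp [-0.0132  0.0464  1.5613] dr [ 0.0087  0.1087 -0.0125]
-0.694147035164097
```

>>> {"api": "send_rows", "payload": {"dr": [[0,0,0],[0,0,0],[0,0,0],[0,0,0]], "dp": [[0,0,0.3],[0,0,0.6],[0,0,0.8],[0,0,1]], "jaw": [1.5,1.5,1.5,1.5], "force": 60}}

```text
clock: 17.08
ee_pos: [0.6332, 0.0209, 0.1534]
tcp_rot: [0.974, -0.069, 0.215, 0.015]
contact_force: [-13.8, 1.4, 10.7]
width: 0.0238
grasp_force: 60.0
```

>>> {"api": "send_rows", "payload": {"dr": [[0,0,0],[0,0,0],[0,0,0],[0,0,0]], "dp": [[0,0,0.2],[0,0,0.4],[0,0,0.5],[0,0,0.5]], "jaw": [1.5,1.5,1.5,1.5]}}

```text
clock: 17.58
ee_pos: [0.6355, 0.0206, 0.1482]
tcp_rot: [0.974, -0.069, 0.215, 0.015]
contact_force: [-7.1, 0.9, 3.3]
width: 0.0241
grasp_force: 60.0
```

```bash
python3 - <<'E'
from h import *
np.set_printoptions(precision=4,suppress=True)
reltgt(TIP+.0256*N,N);s=robot.read_state();print(s["contact_force"]@N,s["torque"])
E
```

```text
17.575 [0.6355 0.0206 0.1482] 0.024098286105781103 [-7.1498  0.9052  3.2877] dp [-0.02    0.047   0.1807] dr [0.0168 0.1142 0.0008]
6.025091807298604 [ 0.0777  1.3126 -0.0719]
```

The snap is through: the force peaked at about 15 N and fell to 6 N. Now I'll push to the stop.

>>> {"api": "send_rows", "payload": {"dr": [[0,0,0],[0,0,0],[0,0,0],[0,0,0]], "dp": [[0,0,0.1],[0,0,0.2],[0,0,0.3],[0,0,0.3]], "jaw": [1.5,1.5,1.5,1.5]}}

```text
clock: 18.08
ee_pos: [0.6364, 0.0205, 0.1464]
tcp_rot: [0.974, -0.069, 0.215, 0.015]
contact_force: [-13.2, 2.0, 8.4]
width: 0.0239
grasp_force: 60.0
```

>>> {"api": "send_rows", "payload": {"dr": [[0,0,0],[0,0,0],[0,0,0]], "dp": [[0,0,0.1],[0,0,0.1],[0,0,0.1]], "jaw": [1.5,1.5,1.5]}}

```text
clock: 18.45
ee_pos: [0.6365, 0.0205, 0.1463]
tcp_rot: [0.974, -0.069, 0.215, 0.015]
contact_force: [-17.2, 0.9, 15.5]
width: 0.0239
grasp_force: 60.0
```

```bash
python3 - <<'E'
from h import *
np.set_printoptions(precision=4,suppress=True)
reltgt(TIP+.0256*N,N);s=robot.read_state();print(s["contact_force"]@N,s["torque"])
E
```

```text
18.45 [0.6365 0.0205 0.1463] 0.023880955574781437 [-17.21     0.8664  15.4729] dp [-0.0356  0.0585 -0.0347] dr [0.0261 0.1563 0.028 ]
21.275338997202624 [ 0.135   2.3431 -0.1428]
```

>>> {"api": "send_rows", "payload": {"dr": [[0,0,0],[0,0,0],[0,0,0],[0,0,0]], "dp": [[-0.05,0,0.05],[-0.05,0,0.05],[-0.05,0,0.05],[-0.05,0,0.05]], "jaw": [1.5,1.5,1.5,1.5]}}

```text
clock: 18.95
ee_pos: [0.6365, 0.0205, 0.1463]
tcp_rot: [0.974, -0.069, 0.215, 0.016]
contact_force: [-20.3, 1.5, 18.6]
width: 0.0235
grasp_force: 60.0
```

```bash
python3 - <<'E'
from h import *
np.set_printoptions(precision=4,suppress=True)
reltgt(TIP+.0256*N,N);s=robot.read_state();f=s["contact_force"];print(f@N,f-(f@N)*N,s["torque"])
C=cam("scene");p=proj(C,TIP).astype(int);roi=(p[0]-40,p[1]-40,p[0]+40,p[1]+40)
r=mask(C[0],0,7,140,60,roi)|mask(C[0],172,180,140,60,roi)
if r.any(): print("red",cv2.boundingRect(big(r)),r.sum()/255)
y=mask(C[0],18,36,100,40,roi); print("yellow body",cv2.boundingRect(big(y)))
print([proj(C,TIP+a*N) for a in(-.02,-.03,-.032,.01)])
E
```

```text
18.95 [0.6365 0.0205 0.1463] 0.023524108031782866 [-20.3071   1.5002  18.607 ] dp [-0.0323  0.0586 -0.036 ] dr [0.0279 0.1143 0.0338]
25.44940398833554 [-9.6591 -0.0166 -4.4578] [ 0.1013  2.4428 -0.1271]
red (344, 269, 2, 1) 5.0
yellow body (335, 248, 19, 21)
[array([343.6524, 261.6268]), array([344.277 , 266.4219]), array([344.4016, 267.3789]), array([341.7649, 247.1367])]
```

The collar is on its stop: the pose no longer moves as the force rises to 25 N axial, and almost no red is visible. Handing in.

```bash
python3 -c "
from bench import order; print(order.hand_in())"
```

```text
the job is handed in; nothing more can be done
None
```

The battery holder is lying flat in the shut drawer, and the coupler is snapped onto the nipple with the collar at its stop, still gripped at 60 N and pushed at about 25 N; I handed the job in at about 19 s (no verdict was shown).

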